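Build a two-deck kiln setting

TASK

Build the kiln setting on the wide kiln shelf lying on the bench: stand the two short props upright on its two ring marks, then lay the narrow kiln shelf level across them, centred over the wide shelf and in line with it, and last set the cone pack upright on the middle of the narrow shelf, lengthwise along it. Leave the tall prop and the pigment jar standing where they are.

Things in the scene. Friction and masses are not known exactly. Their poses are not given: they have to be found in the camera images.
- lower_shelf: wide kiln shelf, fixed: flat buff slab 200 x 110 x 16 mm lying on the bench with a pale top. Origin: centre of its underside; x along its 200 mm length, z up, top face at z = 16 mm. Two dark ring marks (43 mm across) are on its top, centred at x = -58 mm and x = +58 mm, y = 0 of its frame; each takes one short prop, either prop on either ring
- upper_shelf: narrow kiln shelf, loose: flat buff slab 170 x 60 x 14 mm with a pale top, about 0.3 kg, lying flat on the bench. Origin: centre of its underside; x along its 170 mm length, y across its 60 mm width, z up. Either way round will do
- prop_a: one of the two short kiln props, loose: upright buff solid cylinder 34 mm in diameter and 60 mm high, with a dark spot in its top. Origin: centre of its underside, z up along its axis
- prop_b: the other short kiln prop, the same as prop_a: upright cylinder 34 mm in diameter and 60 mm high. Origin: centre of its underside, z up along its axis
- tall_prop: the odd kiln prop, loose: same cylinder of 34 mm diameter but 90 mm high, not needed and to be left standing where it is. Origin: centre of its underside, z up
- cone_pack: cone pack, loose: clay bar 62 x 20 x 14 mm standing on the bench with a row of three thin cones, 11 mm across at the foot, rising out of its top to 46 mm above its underside. Origin: centre of its underside; x along the 62 mm bar, y across its 20 mm width, z up. Hold it by the bar's long sides, 14 mm high. Either way round will do
- jar: small round glass pigment jar with a dark lid, loose, 42 mm in diameter and 58 mm high, a bystander to be left standing where it is. Origin: centre of its underside, z up
There are look-alikes about, which are no part of the job. What is shaped like the prop_a but turquoise is not meant.

How it is judged:
On the way, in this order (a step that is already met when the one before it is completed fails the run):
1. both short props stand on the ring marks of the wide shelf, released (((x of prop_a in the frame of lower_shelf between 0.046 and 0.07 m and y of prop_a in the frame of lower_shelf between -0.012 and 0.012 m and z of prop_a in the frame of lower_shelf between 0.012 and 0.02 m and angle between each of prop_a, prop_b's own z axis and vertical below 0.06 rad and x of prop_b in the frame of lower_shelf between -0.07 and -0.046 m and y of prop_b in the frame of lower_shelf between -0.012 and 0.012 m and z of prop_b in the frame of lower_shelf between 0.012 and 0.02 m) or (x of prop_a in the frame of lower_shelf between -0.07 and -0.046 m and y of prop_a in the frame of lower_shelf between -0.012 and 0.012 m and z of prop_a in the frame of lower_shelf between 0.012 and 0.02 m and angle between each of prop_a, prop_b's own z axis and vertical below 0.06 rad and x of prop_b in the frame of lower_shelf between 0.046 and 0.07 m and y of prop_b in the frame of lower_shelf between -0.012 and 0.012 m and z of prop_b in the frame of lower_shelf between 0.012 and 0.02 m)) and contact force between the fingers and prop_a below 0.1 N and linear speed of each of prop_a, prop_b below 0.02 m/s and contact force between the fingers and prop_b below 0.1 N), for 0.2 s.
2. the narrow shelf lies level on both props, released (((x of prop_a in the frame of lower_shelf between 0.046 and 0.07 m and y of prop_a in the frame of lower_shelf between -0.012 and 0.012 m and z of prop_a in the frame of lower_shelf between 0.012 and 0.02 m and angle between each of prop_a, prop_b's own z axis and vertical below 0.06 rad and x of prop_b in the frame of lower_shelf between -0.07 and -0.046 m and y of prop_b in the frame of lower_shelf between -0.012 and 0.012 m and z of prop_b in the frame of lower_shelf between 0.012 and 0.02 m) or (x of prop_a in the frame of lower_shelf between -0.07 and -0.046 m and y of prop_a in the frame of lower_shelf between -0.012 and 0.012 m and z of prop_a in the frame of lower_shelf between 0.012 and 0.02 m and angle between each of prop_a, prop_b's own z axis and vertical below 0.06 rad and x of prop_b in the frame of lower_shelf between 0.046 and 0.07 m and y of prop_b in the frame of lower_shelf between -0.012 and 0.012 m and z of prop_b in the frame of lower_shelf between 0.012 and 0.02 m)) and x of upper_shelf in the frame of lower_shelf between -0.012 and 0.012 m and y of upper_shelf in the frame of lower_shelf between -0.012 and 0.012 m and z of upper_shelf in the frame of lower_shelf between 0.072 and 0.08 m and angle between the x axis of upper_shelf and the x axis of lower_shelf, either way round below 0.14 rad and angle between the z axis of upper_shelf and the z axis of lower_shelf, either way round below 0.035 rad and contact force between the fingers and upper_shelf below 0.1 N and linear speed of upper_shelf below 0.02 m/s), for 0.2 s.
3. the cone pack stands on the middle of the narrow shelf, released (((x of prop_a in the frame of lower_shelf between 0.046 and 0.07 m and y of prop_a in the frame of lower_shelf between -0.012 and 0.012 m and z of prop_a in the frame of lower_shelf between 0.012 and 0.02 m and angle between each of prop_a, prop_b's own z axis and vertical below 0.06 rad and x of prop_b in the frame of lower_shelf between -0.07 and -0.046 m and y of prop_b in the frame of lower_shelf between -0.012 and 0.012 m and z of prop_b in the frame of lower_shelf between 0.012 and 0.02 m) or (x of prop_a in the frame of lower_shelf between -0.07 and -0.046 m and y of prop_a in the frame of lower_shelf between -0.012 and 0.012 m and z of prop_a in the frame of lower_shelf between 0.012 and 0.02 m and angle between each of prop_a, prop_b's own z axis and vertical below 0.06 rad and x of prop_b in the frame of lower_shelf between 0.046 and 0.07 m and y of prop_b in the frame of lower_shelf between -0.012 and 0.012 m and z of prop_b in the frame of lower_shelf between 0.012 and 0.02 m)) and x of upper_shelf in the frame of lower_shelf between -0.012 and 0.012 m and y of upper_shelf in the frame of lower_shelf between -0.012 and 0.012 m and z of upper_shelf in the frame of lower_shelf between 0.072 and 0.08 m and angle between the x axis of upper_shelf and the x axis of lower_shelf, either way round below 0.14 rad and angle between the z axis of upper_shelf and the z axis of lower_shelf, either way round below 0.035 rad and x of cone_pack in the frame of upper_shelf between -0.012 and 0.012 m and y of cone_pack in the frame of upper_shelf between -0.012 and 0.012 m and z of cone_pack in the frame of upper_shelf between 0.01 and 0.018 m and angle between the x axis of cone_pack and the x axis of upper_shelf, either way round below 0.2 rad and angle between cone_pack's own z axis and vertical below 0.08 rad and contact force between the fingers and cone_pack below 0.1 N and linear speed of cone_pack below 0.02 m/s), for 0.2 s.
At the end, for the whole second after the job is handed in: A short prop stands upright on each ring mark (12 mm); the narrow shelf lies level on both, centred over the wide shelf (12 mm) and in line (8 degrees); the cone pack stands upright on its middle (12 mm), lengthwise (11 degrees). 12 mm is along and across. All released, at rest (all of step 3 and contact force between the fingers and prop_a below 0.1 N and linear speed of each of prop_a, prop_b, upper_shelf below 0.02 m/s and contact force between the fingers and prop_b below 0.1 N and contact force between the fingers and upper_shelf below 0.1 N); the robot touches nothing.
It fails at once if the tall prop is moved more than 25 mm or knocked over (distance of tall_prop from where it was at the start of the episode above 0.025 m or angle between tall_prop's own z axis and vertical above 0.5 rad).
It fails at once if the pigment jar is moved more than 25 mm or knocked over (distance of jar from where it was at the start of the episode above 0.025 m or angle between jar's own z axis and vertical above 0.5 rad).
It also fails if it takes over 109 s, if anything falls off the work surface, if the arm or the gripper's body presses on something with over 40 N, if the wrist force passes 120 N, or if a joint passes its speed limit or range.

ROBOT

A 7-joint arm with a two-finger parallel gripper is mounted at the origin on a cart in front of the work surface, level with it; the furniture and walls round the work are solid. World frame = base frame: x ahead of the robot, y to its left, z up, the work surface at z = 0. Lengths are in m, angles in rad, forces in N, time in s.
With the tool pointing down it reaches from about 0.425 to 0.975 m from the base axis. Payload 16.7 kg.
Tool frame: the origin (TCP) lies midway between the tips of the shut fingers; the grasp point (between the pads) lies 19 mm behind it (arm.grasp_offset is the distance from the TCP to the grasp point, in m); z points along the fingers, y is the line along which they close (so a half turn about z gives the same grasp; the last joint's range is limited). The gripper opens to 85 mm and grips with 20 to 120 N. Pads are 22 mm wide; open, the fingers measure 114 mm over their backs; the gripper's body (76 mm by 85 mm) begins 54 mm behind the grasp point. The pads swing forward as they close: fully open they stand 13 mm farther back than shut.
Start: joints at [1.194, 0.426, 0.074, 1.606, -0.034, 1.111, -0.067], TCP at [0.152, -0.658, 0.231] pointing down, gripper open.
Joint ranges: [-2.85, 2.85], [-0.5, 2.14], [-1.23, 1.37], [0.21, 2.46], [-1.02, 4.16], [0.16, 2.05], [-2.73, 2.73]. Speed limits (rad/s): [1.89, 1.89, 2.39, 2.39, 3.01, 3.01, 3.01].

INTERFACE

Orientations are given as a unit quaternion [x, y, z, w].
In Python, from plant import observe, cams, arm, spotter gives the robot as it stands.
- The arm moves only by the tool nudge_tcp, called after "Call:" by a JSON object that holds its "fn" and its "kwargs". Schema: {"type":"object","properties":{"ticks":{"type":"array","items":{"type":"array","items":{"type":"number"},"minItems":6,"maxItems":6},"minItems":1,"maxItems":8},"aperture":{"type":"number"},"squeeze":{"type":"number"},"only":{"type":"string"},"quiet":{"type":"boolean"},"lines":{"type":"string"}},"required":["ticks"],"additionalProperties":false}. ticks is a list of rows, 1 to 8 of them, each of 6 numbers: dx, dy, dz in fractions of the full range, 1 being 1 m, then a rotation vector rx, ry, rz in shares of 90 degrees (1.0 is 90 degrees); each row is the pose to reach, as a shift and turn from the pose commanded when the call began, along the tool's axes at that moment; what a row does not reach only later rows make up. A row lasts 1/8 s, in which the tool goes at most 0.0625 m and 0.188 rad, less where a joint would pass 70% of its speed; a pose out of reach is approached as far as the arm can. aperture is the opening from 0.0 (shut) to 1.0 (fully open), set as the call begins (left out keeps the last). The fingers move at their own pace and stop on an object; squeeze is the grip in N (left out, the last holds). Time passes only in rows, so rows that do not move let the fingers close. The tool returns the time, the measured TCP pose, the force, the opening and the grip force at its end. only (a regular expression) keeps the lines of the reply that match it, lines (a string "A,B") keeps lines A to B, and quiet returns only ok. A shift or turn number past 1, either way, is cut back to 1. Input that does not fit is refused with a message, and nothing moves.
- observe(): the state, without advancing time (a new reading comes with each control period).
- cams.get_image(name): name is "side" or "top"; returns the picture (400x640x3 uint8, blue, green, red); there is no depth.
- cams.camera_model(name): a dict with "vertical_fov" (degrees; the focal length in pixels is half the picture's height over the tangent of half this angle, whatever the lens; pixels are square), "cx", "cy" (the principal point, pixels), "k1" (the pictures are not rectified: a ray, as slopes to the right and down, at radius r is drawn at 1 + k1 r^2 times it, then the intrinsics apply), "camera_from_world" (4x4, takes a point from world to camera coordinates). Camera axes: x right, y down, z forward; pixel columns grow to the right and rows downward; lengths in m; the calibration is good to about 2 mm. A picture is of the moment at which its call begins. camera_model takes no time and is no camera call.
- arm.sign_off(): hands the job in; it is judged then, once.
Trained networks look in the newest picture that a camera, given by its name, has taken for a name from the list of things; names that differ only in an ending like _2 or _b are one class to them, and where a whole thing is asked for, a point or a joint stands for the part that bears it (a point fixed in the world has none). Each returns a list of dicts, best first, with "conf" (0 to 1); they miss things now and then, are a little off and sometimes report something else, mostly with a low value. They report only what shows in the picture. A call takes as long as a camera call. They do not tell look-alikes from the thing itself.
- spotter.cut_out(camera, name): "region" (400x640 bool, what is visible of it).
- spotter.pinpoint(camera, name): "xyz" ([x, y, z] in m, in the coordinates of the camera as it stood for that picture, good to about 4 mm: a listed point, or the origin of a listed thing).
The state is a dict: "clock": time; "joint_pos": joint angles; "joint_vel": joint speeds; "tau": joint torques, N m; "eef_pos": TCP position; "ee_rot": TCP orientation; "contact_force": force on the tool from outside, world axes, zero at the start; "ft_torque": the same for the moment, N m; "grip_width": opening from 0.0 (shut) to 1.0 (fully open); "grasp_force": force on a finger pad.
Only numpy, scipy, OpenCV 4.12 (cv2) and the standard library are available. Lean on these libraries where they do the work, as an engineer would, in place of code of your own. Each camera call takes 0.05 s, during which the arm holds its last target. There are 200 camera calls.

## Working session

There is one attempt and no reset: what is moved stays moved. The work goes in short steps, Python scripts to look and compute and a tool call to move; the robot and the scene stay as the last step left them, time stands still between calls to the robot, and variables do not carry over. Pictures are saved under pics/ and viewed, at most 14 in all, crops included, and the job is handed in when it is done.

```bash
ls; mkdir -p pics; cat > h.py <<'E'
import numpy as np, cv2
from plant import observe, cams, arm, spotter
def cam(n):
    m=cams.camera_model(n); f=200/np.tan(np.radians(m["vertical_fov"])/2)
    return m,f,np.array(m["camera_from_world"])
def ray(n,u,v):
    m,f,T=cam(n); d=np.array([(u-m["cx"])/f,(v-m["cy"])/f]); s=d.copy()
    for _ in range(30): s=d/(1+m["k1"]*(s@s))
    R=T[:3,:3]; return -R.T@T[:3,3], R.T@np.array([s[0],s[1],1])
def onz(n,u,v,z):
    o,d=ray(n,u,v); return o+d*(z-o[2])/d[2]
def proj(n,p):
    m,f,T=cam(n); q=T[:3,:3]@np.array(p)+T[:3,3]; s=q[:2]/q[2]; s=s*(1+m["k1"]*(s@s))
    return s*f+[m["cx"],m["cy"]]
def world(n,x):
    T=cam(n)[2]; return T[:3,:3].T@(np.array(x)-T[:3,3])
E
python3 - <<'E'
from h import *
for n in("side","top"):
    im=cams.get_image(n); cv2.imwrite(f"pics/{n}0.png",im)
    m,f,T=cam(n); print(n,f,m["cx"],m["cy"],m["k1"],-T[:3,:3].T@T[:3,3])
    for o in("lower_shelf","upper_shelf","prop_a","tall_prop","cone_pack","jar"):
        for r in spotter.pinpoint(n,o): print(o,round(r["conf"],2),world(n,r["xyz"]).round(3))
s=observe();print({k:np.round(v,3) for k,v in s.items()})
E
```

```text
pics
side 397.73207702543215 323.2109493348745 200.73005214173688 -0.0896153949615238 [0.45082895 0.85871285 0.81593138]
lower_shelf 0.88 [ 0.536 -0.303 -0.002]
upper_shelf 0.83 [ 0.529  0.061 -0.002]
prop_a 0.74 [ 0.449  0.343 -0.005]
prop_a 0.73 [ 0.391  0.272 -0.002]
prop_a 0.71 [ 0.449  0.223 -0.002]
prop_a 0.62 [0.403 0.155 0.001]
prop_a 0.17 [0.525 0.058 0.   ]
tall_prop 0.59 [ 0.618 -0.129 -0.003]
cone_pack 0.44 [ 0.43  -0.137 -0.003]
jar 0.59 [ 0.534 -0.147 -0.004]
top 439.97191791831807 320.23382435904387 198.47761188658995 -0.03728652651555572 [0.42824588 0.00974732 1.16887301]
upper_shelf 0.38 [0.449 0.337 0.   ]
prop_a 0.76 [ 0.446  0.337 -0.002]
prop_a 0.63 [ 0.4    0.148 -0.003]
prop_a 0.56 [ 0.391  0.276 -0.003]
prop_a 0.51 [0.449 0.222 0.003]
tall_prop 0.52 [ 0.623 -0.123 -0.   ]
cone_pack 0.71 [ 0.432 -0.139 -0.003]
jar 0.7 [ 0.535 -0.143 -0.004]
{'clock': np.float64(0.7), 'joint_pos': array([ 1.194,  0.426,  0.074,  1.606, -0.034,  1.111, -0.067]), 'joint_vel': array([ 0.   , -0.   ,  0.   ,  0.001,  0.001,  0.   , -0.001]), 'tau': array([ 2.0000e-03, -9.4931e+01,  3.7570e+00, -4.6384e+01,  1.9000e-02,
        2.0000e-03,  0.0000e+00]), 'eef_pos': array([ 0.152, -0.658,  0.231]), 'ee_rot': array([ 0.994,  0.114,  0.   , -0.   ]), 'contact_force': array([-0.752,  1.251, -0.364]), 'ft_torque': array([-0.012,  0.023, -0.057]), 'grasp_force': np.float64(0.0), 'grip_width': np.float64(0.999)}
```

View pics/top0.png

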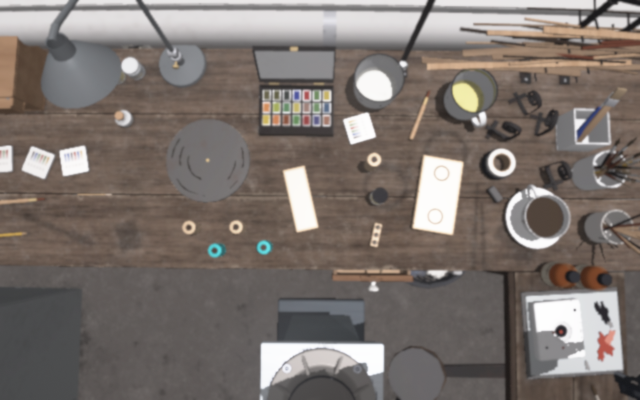

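View pics/side0.png

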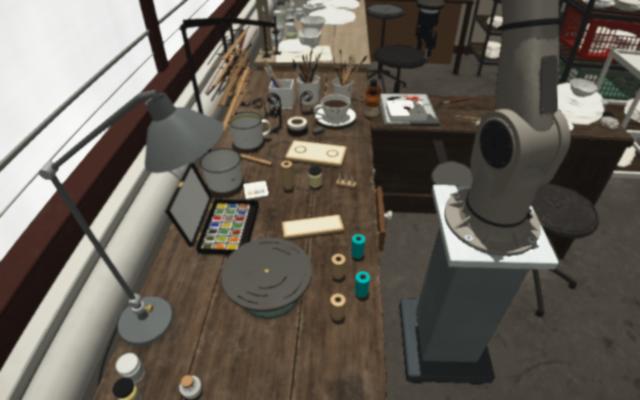

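The top view has the buff props at px (189,227) and (236,227), with turquoise look-alikes at (215,250) and (264,247). The narrow shelf is at (300,198), the wide shelf with rings at (442,172)/(435,216), the jar at (377,197), the tall prop at (374,160) and the cone pack at (376,235). The side view agrees. Next I fit the models to the cut-outs in both views.

```bash
cat > fit.py <<'E'
from h import *
from scipy.optimize import minimize
t=np.linspace(0,2*np.pi,24,endpoint=False)
def cyl(d,h): return np.array([[d/2*np.cos(a),d/2*np.sin(a),z] for a in t for z in(0,h)])
def box(l,w,h): return np.array([[x*l/2,y*w/2,z] for x in(-1,1) for y in(-1,1) for z in(0,h)])
S=8
def mask(n,P,o):
    q=np.array([proj(n,p) for p in P]); im=np.zeros((100*S,160*S),np.uint8)
    h=cv2.convexHull(((q-o+.5)*S).astype(np.float32)).astype(int)
    cv2.fillConvexPoly(im,h,1); return im
def fit(regs,P,x0,sym=False):
    D=[]
    for n,r in regs.items():
        v,u=np.nonzero(r); o=np.array([int(u.mean())-80,int(v.mean())-50])
        o=np.clip(o,[0,0],[480,300])
        c=r[o[1]:o[1]+100,o[0]:o[0]+160].astype(np.uint8)
        D.append((n,cv2.resize(c,None,fx=S,fy=S,interpolation=cv2.INTER_NEAREST),o))
    def cost(p):
        c,s=np.cos(p[3]),np.sin(p[3]); Q=P@np.array([[c,s,0],[-s,c,0],[0,0,1]])+[p[0],p[1],p[2]]
        k=0
        for n,m,o in D:
            a=mask(n,Q,o); k+=1-(a&m).sum()/(a|m).sum()
        return k/len(D)
    sim=np.array([x0]+[np.add(x0,np.eye(4)[i]*[.01,.01,.01,.1][i]) for i in range(3 if sym else 4)])
    if sym:
        f=lambda p:cost([*p,0]); r=minimize(f,x0[:3],method="Nelder-Mead",options=dict(initial_simplex=sim[:,:3],maxfev=150,xatol=2e-4,fatol=1e-4))
    else: r=minimize(cost,x0,method="Nelder-Mead",options=dict(initial_simplex=sim,maxfev=250,xatol=2e-4,fatol=1e-4))
    return r.x.round(4),round(r.fun,3)
def regions(name,near,h,tol=45,z=None):
    out={}
    for n in("side","top"):
        cams.get_image(n)
        best=None
        for r in spotter.cut_out(n,name):
            v,u=np.nonzero(r["region"])
            if len(u)<15: continue
            w=onz(n,u.mean(),v.mean(),h)[:2]
            d=np.hypot(*(w-near))
            if d<tol/1000 and (best is None or d<best[0]): best=(d,r["region"])
        if best: out[n]=best[1]
        else: print("missing",name,n)
    return out
E
python3 - <<'E'
from fit import *
for nm,near,P,h,yaw in (("lower_shelf",(.536,-.303),box(.2,.11,.016),.01,1.4),("upper_shelf",(.529,.061),box(.17,.06,.014),.01,1.75),
  ("prop_a",(.449,.34),cyl(.034,.06),.03,None),("prop_a",(.449,.222),cyl(.034,.06),.03,None),("tall_prop",(.62,-.126),cyl(.034,.09),.045,None),("jar",(.535,-.145),cyl(.042,.058),.03,None)):
    R=regions(nm,near,h)
    print(nm,list(R),[int(r.sum()) for r in R.values()])
    if R: print(fit(R,P,[*near,0.003,yaw or 0],yaw is None))
R=regions("cone_pack",(.431,-.138),.015)
if "top" in R:
    v,u=np.nonzero(R["top"]); w=np.array([onz("top",a,b,.014)[:2] for a,b in zip(u,v)],np.float32); print(cv2.minAreaRect(w))
E
python3 - <<'E'
import cv2,numpy as np
im=cv2.imread("pics/top0.png")
a=cv2.resize(im[140:250,350:480],None,fx=6,fy=6,interpolation=cv2.INTER_CUBIC)[:600]
a=cv2.resize(im[145:245,350:480],None,fx=6,fy=6,interpolation=cv2.INTER_CUBIC)
cv2.imwrite("pics/c1.png",a)
E
```

```text
missing lower_shelf top
lower_shelf ['side'] [1182]
(array([ 0.5383, -0.2429,  0.0397, -0.085 ]), np.float64(0.143))
upper_shelf ['side', 'top'] [1057, 1417]Traceback (most recent call last):
  File "<stdin>", line 6, in <module>
  File "fit.py", line 27, in fit
    else: r=minimize(cost,x0,method="Nelder-Mead",options=dict(initial_simplex=sim,maxfev=250,xatol=2e-4,fatol=1e-4))
            ~~~~~~~~^^^^^^^^^^^^^^^^^^^^^^^^^^^^^^^^^^^^^^^^^^^^^^^^^^^^^^^^^^^^^^^^^^^^^^^^^^^^^^^^^^^^^^^^^^^^^^^^^
    res = _minimize_neldermead(fun, x0, args, callback, bounds=bounds,
                               **options)
    fsim[j] = func(sim[j])
              ~~~~^^^^^^^^
    fx = function(np.copy(x), *(wrapper_args + args))
  File "fit.py", line 22, in cost
    a=mask(n,Q,o); k+=1-(a&m).sum()/(a|m).sum()
  File "fit.py", line 8, in mask
    q=np.array([proj(n,p) for p in P]); im=np.zeros((100*S,160*S),np.uint8)
                ~~~~^^^^^
  File "h.py", line 13, in proj
    m,f,T=cam(n); q=T[:3,:3]@np.array(p)+T[:3,3]; s=q[:2]/q[2]; s=s*(1+m["k1"]*(s@s))
          ~~~^^^
  File "h.py", line 4, in cam
    m=cams.camera_model(n); f=200/np.tan(np.radians(m["vertical_fov"])/2)
ValueError: time passes only in moves, steps and waits
```

View pics/c1.png

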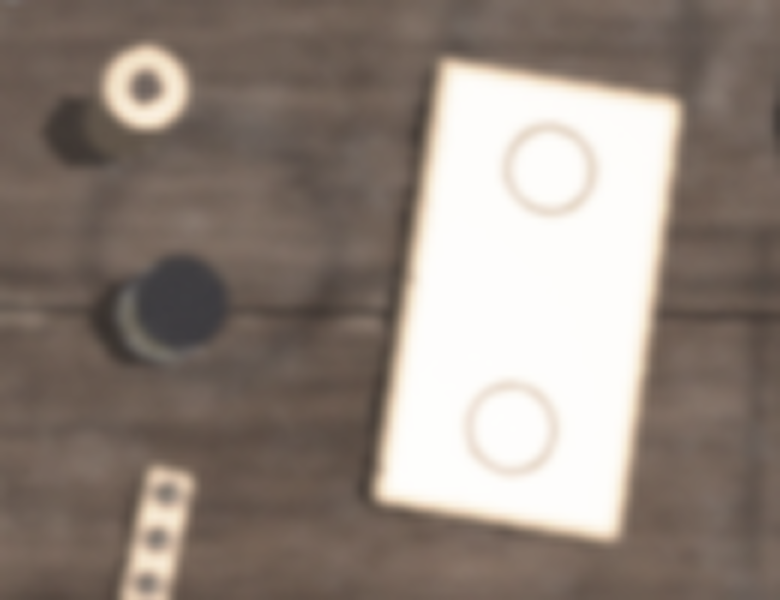

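The wide-shelf rings show clearly, at px (441.7,173) and (435.3,216.5). I'll cache the camera model and use brightness masks for the pale shelves.

```bash
sed -i 's/^def cam(n):/import functools\n@functools.cache\ndef cam(n):/' h.py
cat > meas.py <<'E'
from fit import *
def pale(near,img0=None):
    out={}
    for n in("side","top"):
        im=cams.get_image(n) if img0 is None else cv2.imread(f"pics/{n}{img0}.png")
        c=proj(n,near).astype(int)
        hsv=cv2.cvtColor(im,cv2.COLOR_BGR2HSV); b=(hsv[...,2]>140).astype(np.uint8)
        b=cv2.morphologyEx(b,cv2.MORPH_CLOSE,np.ones((3,3)))
        k,l,st,_=cv2.connectedComponentsWithStats(b)
        c0=l[c[1],c[0]]; print(n,"area",st[c0,4],st[c0,:4]); out[n]=l==c0
    return out
E
python3 - <<'E'
from meas import *
cam("side");cam("top")
for nm,near,P,yaw in (("lower",(.536,-.303,.016),box(.2,.11,.016),-.145),("upper",(.529,.061,.014),box(.17,.06,.014),.2)):
    R=pale(near,0); print(nm,fit(R,P,[near[0],near[1],0.003,yaw]))
for nm,near,P,h in (("prop_a",(.449,.34),cyl(.034,.06),.03),("prop_a",(.449,.222),cyl(.034,.06),.03),("tall_prop",(.62,-.126),cyl(.034,.09),.045),("jar",(.535,-.145),cyl(.042,.058),.03)):
    R=regions(nm,near,h)
    print(nm,list(R),[int(r.sum()) for r in R.values()])
    if R: print(fit(R,P,[*near,0.003,0],True))
R=regions("cone_pack",(.431,-.138),.015)
if "top" in R:
    v,u=np.nonzero(R["top"]); w=np.array([onz("top",a,b,.014)[:2] for a,b in zip(u,v)],np.float32); print(cv2.minAreaRect(w))
for a,b in((441.7,173),(435.3,216.5)): print("ring",onz("top",a,b,.016))
E
```

```text
side area 1058 [286 140  61  25]
top area 3220 [412 154  52  82]
lower (array([ 0.5419, -0.3046,  0.0016, -0.1626]), np.float64(0.085))
side area 940 [282 215  62  22]
top area 1577 [282 165  37  68]
upper (array([0.5275, 0.0602, 0.0057, 0.2331]), np.float64(0.107))
prop_a ['side', 'top'] [353, 213]
(array([ 0.4477,  0.3408, -0.0018]), np.float64(0.108))
prop_a ['side', 'top'] [308, 190]
(array([ 0.4503,  0.2206, -0.0028]), np.float64(0.111))
tall_prop ['side', 'top'] [282, 223]
(array([ 0.62  , -0.1231, -0.0009]), np.float64(0.096))
jar ['side', 'top'] [259, 251]
(array([ 0.5351, -0.1455, -0.005 ]), np.float64(0.084))
((0.4349960386753082, -0.1383669674396515), (0.021038640290498734, 0.06261026114225388), 79.28086853027344)
ring [ 0.59905619 -0.31432609  0.016     ]
ring [ 0.48343918 -0.29571108  0.016     ]
```

```bash
cat > go.py <<'E'
import sys
from h import *
from scipy.spatial.transform import Rotation as R
s=observe(); r=R.from_quat(s["ee_rot"]); p=np.array(s["eef_pos"])
print(p.round(4),"yaw",round(np.arctan2(*r.as_matrix()[[1,0],0]),3),"t",round(float(s["clock"]),2),"F",np.round(s["contact_force"],1),"grip",round(float(s["grip_width"]),3))
for a in sys.argv[1:]:
    x,y,z,w=map(float,a.split(",")); t=R.from_matrix([[np.cos(w),np.sin(w),0],[np.sin(w),-np.cos(w),0],[0,0,-1]])
    d=r.as_matrix().T@([x,y,z]-p); v=(r.inv()*t).as_rotvec(); print(d.round(4),v.round(3),"n",round(np.linalg.norm(d)/.0625,1))
E
python3 go.py .5,-.25,.25,.228 .52,.0,.25,.228 .4477,.3408,.18,.228
python3 - <<'E'
from meas import *
im=cv2.imread("pics/top0.png")
for near in((.536,-.303,.016),(.529,.061,.014)):
    b=pale(near,0)["top"]; v,u=np.nonzero(b)
    w=np.array([onz("top",x,y,near[2])[:2] for x,y in zip(u,v)],np.float32); print(cv2.minAreaRect(w))
E
```

```text
[ 0.1524 -0.6575  0.2313] yaw 0.228 t 2.1 F [ 0.5  0.5 -0.3] grip 1.002
[ 0.4306 -0.3185 -0.0187] [-0. -0. -0.] n 8.6
[ 0.5066 -0.5576 -0.0187] [-0. -0. -0.] n 12.1
[ 0.5131 -0.9059  0.0514] [-0. -0. -0.] n 16.7
side area 1058 [286 140  61  25]
top area 3220 [412 154  52  82]
((0.5423076152801514, -0.3040322959423065), (0.11319936811923981, 0.20278868079185486), 80.73283386230469)
side area 940 [282 215  62  22]
top area 1577 [282 165  37  68]
((0.5279136896133423, 0.06003188341856003), (0.17352698743343353, 0.06375137716531754), 13.531310081481934)
```

Call:
{"fn": "nudge_tcp", "kwargs": {"ticks": [[0.05, -0.037, 0, 0, 0, 0], [0.1, -0.074, 0, 0, 0, 0], [0.15, -0.11, 0, 0, 0, 0], [0.2, -0.148, -0.01, 0, 0, 0], [0.25, -0.185, -0.01, 0, 0, 0], [0.3, -0.222, -0.02, 0, 0, 0], [0.36, -0.266, -0.02, 0, 0, 0], [0.43, -0.318, -0.02, 0, 0, 0]], "aperture": 1.0}}

```text
clock: 3.1
eef_pos: [0.4761, -0.2779, 0.2518]
ee_rot: [0.994, 0.114, 0.0, 0.0]
contact_force: [1.2, -1.1, 0.8]
grip_width: 1.002
grasp_force: 0.0
```

```bash
python3 go.py .52,.0,.25,.228 .4477,.3408,.18,.228
```

```text
[ 0.4761 -0.2779  0.2518] yaw 0.228 t 3.1 F [ 1.2 -1.1  0.8] grip 1.002
[ 0.1054 -0.2609  0.0017] [ 0.001 -0.001 -0.   ] n 4.5
[ 0.1118 -0.6093  0.0715] [ 0.001 -0.001 -0.   ] n 10.0
```

Call:
{"fn": "nudge_tcp", "kwargs": {"ticks": [[0.1, -0.26, 0, 0, 0, 0], [0.1, -0.26, 0, 0, 0, 0], [0.1, -0.26, 0, 0, 0, 0], [0.1, -0.26, 0, 0, 0, 0], [0.1, -0.26, 0, 0, 0, 0], [0.1, -0.36, 0.01, 0, 0, 0], [0.1, -0.42, 0.02, 0, 0, 0], [0.1, -0.48, 0.03, 0, 0, 0]]}}

```text
clock: 4.1
eef_pos: [0.4712, 0.1791, 0.2269]
ee_rot: [0.994, 0.113, 0.001, -0.0]
contact_force: [0.9, -0.2, -0.1]
grip_width: 1.001
grasp_force: 0.0
```

```bash
python3 go.py  .4477,.3408,.18,.228
```

```text
[0.4712 0.1791 0.2269] yaw 0.227 t 4.1 F [ 0.9 -0.2 -0.1] grip 1.001
[ 0.0134 -0.1628  0.0469] [ 0.    -0.001 -0.001] n 2.7
```

Call:
{"fn": "nudge_tcp", "kwargs": {"ticks": [[0, 0, 0, 0, 0, 0], [0, 0, 0, 0, 0, 0]]}}

```text
clock: 4.35
eef_pos: [0.4718, 0.1772, 0.2267]
ee_rot: [0.993, 0.114, 0.0, 0.0]
contact_force: [0.4, -0.5, 0.2]
grip_width: 1.0
grasp_force: 0.0
```

```bash
python3 go.py  .4477,.3408,.18,.228
```

```text
[0.4718 0.1772 0.2267] yaw 0.228 t 4.35 F [ 0.4 -0.5  0.2] grip 1.0
[ 0.0135 -0.1648  0.0467] [0. 0. 0.] n 2.7
```

Call:
{"fn": "nudge_tcp", "kwargs": {"ticks": [[0.005, -0.06, 0, 0, 0, 0], [0.01, -0.12, 0.01, 0, 0, 0], [0.0135, -0.165, 0.0467, 0, 0, 0], [0.0135, -0.165, 0.0467, 0, 0, 0], [0.0135, -0.165, 0.1, 0, 0, 0], [0.0135, -0.165, 0.15, 0, 0, 0], [0.0135, -0.165, 0.19, 0, 0, 0], [0.0135, -0.165, 0.2047, 0, 0, 0]]}}

```text
clock: 5.35
eef_pos: [0.4481, 0.3389, 0.0205]
ee_rot: [0.994, 0.112, -0.001, 0.001]
contact_force: [0.2, -1.1, 1.2]
grip_width: 0.999
grasp_force: 0.0
```

```bash
python3 - <<'E'
from h import *
a=cams.get_image("top")[180:270,150:290]; b=cams.get_image("side")[220:330,300:400]
cv2.imwrite("pics/g1.png",np.hstack([cv2.resize(a,(560,360)),cv2.resize(b,(327,360))])[:, :800])
E
python3 go.py .4477,.3408,.022,.228
```

```text
[0.4481 0.34   0.0216] yaw 0.226 t 5.45 F [ 0.2 -0.7  1.5] grip 1.002
[-0.0002 -0.0009 -0.0004] [ 0.001  0.001 -0.002] n 0.0
```

View pics/g1.png

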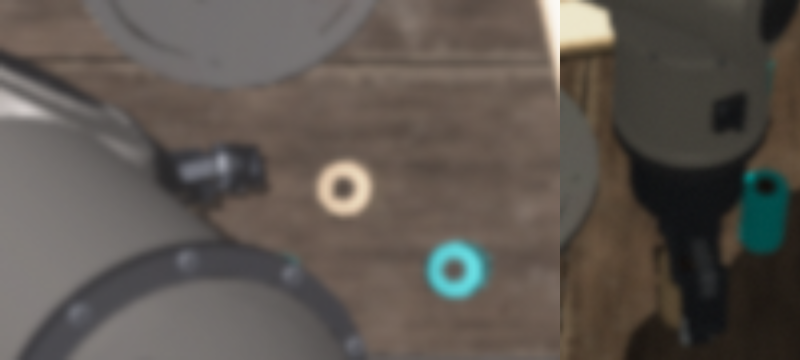

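The arm hides the grasped prop; the other prop (px ~236,227) and the turquoise one next to it are untouched. I close the gripper and judge from its width.

Call:
{"fn": "nudge_tcp", "kwargs": {"ticks": [[0, 0, 0, 0, 0, 0], [0, 0, 0, 0, 0, 0], [0, 0, 0, 0, 0, 0], [0, 0, 0, 0, 0, 0], [0, 0, 0, 0, 0, 0], [0, 0, 0, 0, 0, 0]], "aperture": 0.0, "squeeze": 40}}

```text
clock: 6.2
eef_pos: [0.4482, 0.3415, 0.0231]
ee_rot: [0.994, 0.114, 0.001, -0.0]
contact_force: [-2.3, -3.5, 11.7]
grip_width: 0.389
grasp_force: 38.7
```

Call:
{"fn": "nudge_tcp", "kwargs": {"ticks": [[0, 0, -0.06, 0, 0, 0], [0, 0, -0.12, 0, 0, 0], [0, 0, -0.15, 0, 0, 0], [0, 0, -0.15, 0, 0, 0]]}}

```text
clock: 6.7
eef_pos: [0.4487, 0.3419, 0.1748]
ee_rot: [0.994, 0.113, 0.002, -0.001]
contact_force: [0.3, 0.5, -2.0]
grip_width: 0.387
grasp_force: 40.3
```

```bash
python3 go.py .4477,.3408,.022,.228 .53,.05,.175,.1 .4842,-.2958,.175,-.16
```

```text
[0.4487 0.3419 0.1748] yaw 0.227 t 6.7 F [ 0.3  0.5 -2. ] grip 0.387
[-0.0019  0.0011  0.1527] [-0.001 -0.004 -0.001] n 2.4
[ 0.0134  0.3027 -0.0006] [-0.002 -0.004  0.127] n 4.8
[-0.1091  0.6293 -0.0016] [-0.002 -0.004  0.387] n 10.2
```

```bash
python3 go.py .5988,-.3142,.175,.228
```

```text
[0.4487 0.3419 0.1748] yaw 0.227 t 6.7 F [ 0.3  0.5 -2. ] grip 0.387
[-0.0016  0.6731 -0.0012] [-0.001 -0.004 -0.001] n 10.8
```

Call:
{"fn": "nudge_tcp", "kwargs": {"ticks": [[0, 0.06, 0, 0, 0, 0], [0, 0.12, 0, 0, 0, 0], [0, 0.18, 0, 0, 0, 0], [0, 0.24, 0, 0, 0, 0], [0, 0.3, 0, 0, 0, 0], [0, 0.36, 0, 0, 0, 0], [0, 0.42, 0, 0, 0, 0], [0, 0.48, 0, 0, 0, 0]]}}

```text
clock: 7.7
eef_pos: [0.5556, -0.1284, 0.171]
ee_rot: [0.994, 0.114, -0.001, -0.0]
contact_force: [1.1, 0.7, -1.2]
grip_width: 0.388
grasp_force: 40.4
```

```bash
python3 go.py .5988,-.3142,.175,.228
```

```text
[ 0.5556 -0.1284  0.171 ] yaw 0.228 t 7.7 F [ 1.1  0.7 -1.2] grip 0.388
[ 1.000e-04  1.908e-01 -4.100e-03] [-0.     0.001 -0.   ] n 3.1
```

Call:
{"fn": "nudge_tcp", "kwargs": {"ticks": [[0, 0.06, 0, 0, 0, 0], [0, 0.12, 0, 0, 0, 0], [0, 0.16, 0, 0, 0, 0], [0, 0.19, 0.02, 0, 0, 0], [0, 0.19, 0.06, 0, 0, 0], [0, 0.19, 0.08, 0, 0, 0], [0, 0.19, 0.08, 0, 0, 0], [0, 0.19, 0.08, 0, 0, 0]]}}

```text
clock: 8.7
eef_pos: [0.5996, -0.3112, 0.0932]
ee_rot: [0.993, 0.114, 0.001, 0.0]
contact_force: [0.4, 0.2, -0.6]
grip_width: 0.386
grasp_force: 40.4
```

```bash
python3 go.py .5988,-.3142,.0395,.228
```

```text
[ 0.5996 -0.3112  0.0932] yaw 0.228 t 8.7 F [ 0.4  0.2 -0.6] grip 0.386
[-0.0015  0.0026  0.0537] [ 0.001 -0.001  0.   ] n 0.9
```

Call:
{"fn": "nudge_tcp", "kwargs": {"ticks": [[-0.0015, 0.0026, 0.03, 0, 0, 0], [-0.0015, 0.0026, 0.04, 0, 0, 0], [-0.0015, 0.0026, 0.048, 0, 0, 0], [-0.0015, 0.0026, 0.052, 0, 0, 0], [-0.0015, 0.0026, 0.053, 0, 0, 0], [-0.0015, 0.0026, 0.053, 0, 0, 0]]}}

```text
clock: 9.45
eef_pos: [0.5983, -0.3145, 0.0394]
ee_rot: [0.994, 0.114, 0.0, 0.0]
contact_force: [0.3, -0.2, -1.5]
grip_width: 0.387
grasp_force: 40.4
```

```bash
python3 go.py .5988,-.3142,.0385,.228
python3 - <<'E'
from meas import *
for n in("top","side"):
    cams.get_image(n)
    for r in spotter.pinpoint(n,"prop_a"):
        w=world(n,r["xyz"])
        if w[1]<-.2: print(n,r["conf"],w.round(4))
E
```

```text
[ 0.5983 -0.3145  0.0394] yaw 0.228 t 9.45 F [ 0.3 -0.2 -1.5] grip 0.387
[ 0.0006 -0.0002  0.0009] [ 0. -0. -0.] n 0.0
top 0.51 [ 0.5979 -0.3164  0.0173]
```

Inching down to contact, then release.

Call:
{"fn": "nudge_tcp", "kwargs": {"ticks": [[0, 0, 0.0008, 0, 0, 0], [0, 0, 0.0012, 0, 0, 0], [0, 0, 0.0016, 0, 0, 0]]}}

```text
clock: 10.02
eef_pos: [0.5983, -0.3145, 0.0391]
ee_rot: [0.994, 0.114, 0.0, 0.0]
contact_force: [-9.2, 4.3, 26.2]
grip_width: 0.39
grasp_force: 43.1
```

Call:
{"fn": "nudge_tcp", "kwargs": {"ticks": [[0, 0, 0, 0, 0, 0], [0, 0, 0, 0, 0, 0], [0, 0, 0, 0, 0, 0], [0, 0, -0.03, 0, 0, 0], [0, 0, -0.08, 0, 0, 0], [0, 0, -0.13, 0, 0, 0], [0, 0, -0.16, 0, 0, 0]], "aperture": 1.0}}

```text
clock: 10.9
eef_pos: [0.5987, -0.3146, 0.2001]
ee_rot: [0.994, 0.114, 0.001, 0.001]
contact_force: [0.1, -0.3, -0.1]
grip_width: 1.0
grasp_force: 0.0
```

```bash
python3 go.py .4503,.2206,.2,.228
```

```text
[ 0.5987 -0.3146  0.2001] yaw 0.228 t 10.9 F [ 0.1 -0.3 -0.1] grip 1.0
[-0.0237 -0.5549 -0.0007] [ 0.002 -0.002 -0.   ] n 8.9
```

Call:
{"fn": "nudge_tcp", "kwargs": {"ticks": [[0, -0.06, 0, 0, 0, 0], [0, -0.12, 0, 0, 0, 0], [0, -0.18, 0, 0, 0, 0], [0, -0.24, 0, 0, 0, 0], [0, -0.3, 0, 0, 0, 0], [0, -0.36, 0, 0, 0, 0], [-0.01, -0.42, 0, 0, 0, 0], [-0.02, -0.48, 0, 0, 0, 0]]}}

```text
clock: 11.9
eef_pos: [0.4693, 0.1504, 0.1976]
ee_rot: [0.994, 0.114, 0.0, -0.0]
contact_force: [1.1, 0.4, -0.4]
grip_width: 1.003
grasp_force: 0.0
```

```bash
python3 go.py .4503,.2206,.022,.228
python3 - <<'E'
from meas import *
for n in("top","side"):
    cams.get_image(n)
    for r in spotter.pinpoint(n,"prop_a"):
        w=world(n,r["xyz"]); print(n,r["conf"],w.round(4))
E
```

```text
[0.4693 0.1504 0.1976] yaw 0.228 t 11.9 F [ 1.1  0.4 -0.4] grip 1.003
[-0.0027 -0.0727  0.1756] [ 0.    -0.001 -0.   ] n 3.0
top 0.48 [ 0.5993 -0.3173  0.0203]
side 0.81 [ 0.4502  0.2202 -0.004 ]
side 0.67 [0.402  0.1553 0.0017]
side 0.62 [ 0.5999 -0.3161  0.0125]
side 0.55 [ 0.5258  0.061  -0.0009]
side 0.54 [ 0.3896  0.2746 -0.0045]
```

Call:
{"fn": "nudge_tcp", "kwargs": {"ticks": [[-0.003, -0.06, 0, 0, 0, 0], [-0.0027, -0.0727, 0.02, 0, 0, 0], [-0.0027, -0.0727, 0.06, 0, 0, 0], [-0.0027, -0.0727, 0.11, 0, 0, 0], [-0.0027, -0.0727, 0.15, 0, 0, 0], [-0.0027, -0.0727, 0.1756, 0, 0, 0], [-0.0027, -0.0727, 0.1756, 0, 0, 0]]}}

```text
clock: 12.98
eef_pos: [0.4506, 0.2174, 0.0202]
ee_rot: [0.994, 0.113, -0.002, 0.001]
contact_force: [0.4, -0.1, 0.5]
grip_width: 1.002
grasp_force: 0.0
```

```bash
python3 go.py .4503,.2206,.022,.228
```

```text
[0.4506 0.2174 0.0202] yaw 0.226 t 12.97 F [ 0.4 -0.1  0.5] grip 1.002
[ 0.0004 -0.0031 -0.0018] [ 0.001  0.003 -0.002] n 0.1
```

Call:
{"fn": "nudge_tcp", "kwargs": {"ticks": [[0, 0, 0, 0, 0, 0], [0, 0, 0, 0, 0, 0], [0, 0, 0, 0, 0, 0], [0, 0, 0, 0, 0, 0], [0, 0, 0, 0, 0, 0], [0, 0, 0, 0, 0, 0]], "aperture": 0.0, "squeeze": 40}}

```text
clock: 13.72
eef_pos: [0.4518, 0.219, 0.0228]
ee_rot: [0.994, 0.114, 0.001, -0.0]
contact_force: [-2.1, -2.1, 11.0]
grip_width: 0.389
grasp_force: 38.6
```

Call:
{"fn": "nudge_tcp", "kwargs": {"ticks": [[0, 0, -0.06, 0, 0, 0], [0, 0, -0.12, 0, 0, 0], [0, 0, -0.15, 0, 0, 0], [0, 0, -0.15, 0, 0, 0]]}}

```text
clock: 14.22
eef_pos: [0.4524, 0.2193, 0.1745]
ee_rot: [0.994, 0.113, 0.002, -0.0]
contact_force: [0.8, -0.2, -2.1]
grip_width: 0.386
grasp_force: 40.2
```

```bash
python3 go.py .4842,-.2958,.175,.228
```

```text
[0.4524 0.2193 0.1745] yaw 0.227 t 14.22 F [ 0.8 -0.2 -2.1] grip 0.386
[-0.085   0.5091 -0.001 ] [-0.    -0.005 -0.001] n 8.3
```

Call:
{"fn": "nudge_tcp", "kwargs": {"ticks": [[-0.01, 0.06, 0, 0, 0, 0], [-0.02, 0.12, 0, 0, 0, 0], [-0.03, 0.18, 0, 0, 0, 0], [-0.04, 0.24, 0, 0, 0, 0], [-0.05, 0.3, 0, 0, 0, 0], [-0.06, 0.36, 0, 0, 0, 0], [-0.07, 0.42, 0, 0, 0, 0], [-0.085, 0.509, 0, 0, 0, 0]]}}

```text
clock: 15.22
eef_pos: [0.481, -0.2702, 0.1711]
ee_rot: [0.994, 0.114, -0.0, -0.0]
contact_force: [1.1, -0.1, -0.4]
grip_width: 0.39
grasp_force: 40.3
```

Call:
{"fn": "nudge_tcp", "kwargs": {"ticks": [[0, 0, 0, 0, 0, 0], [0, 0, 0, 0, 0, 0], [0, 0, 0, 0, 0, 0]]}}

```text
clock: 15.6
eef_pos: [0.4816, -0.2671, 0.1715]
ee_rot: [0.993, 0.115, -0.0, -0.0]
contact_force: [-0.4, 0.1, -1.5]
grip_width: 0.387
grasp_force: 40.4
```

```bash
python3 go.py .4842,-.2958,.095,.228
```

```text
[ 0.4816 -0.2671  0.1715] yaw 0.23 t 15.6 F [-0.4  0.1 -1.5] grip 0.387
[-0.0039  0.0286  0.0765] [-0.001  0.     0.002] n 1.3
```

Call:
{"fn": "nudge_tcp", "kwargs": {"ticks": [[-0.004, 0.0286, 0.02, 0, 0, 0], [-0.004, 0.0286, 0.06, 0, 0, 0], [-0.004, 0.0286, 0.09, 0, 0, 0], [-0.004, 0.0286, 0.11, 0, 0, 0], [-0.004, 0.0286, 0.12, 0, 0, 0], [-0.004, 0.0286, 0.127, 0, 0, 0], [-0.004, 0.0286, 0.127, 0, 0, 0]]}}

```text
clock: 16.48
eef_pos: [0.4843, -0.297, 0.0449]
ee_rot: [0.994, 0.114, 0.0, -0.0]
contact_force: [0.3, 0.4, -1.2]
grip_width: 0.385
grasp_force: 40.4
```

```bash
python3 go.py .4842,-.2958,.0388,.228
```

```text
[ 0.4843 -0.297   0.0449] yaw 0.228 t 16.48 F [ 0.3  0.4 -1.2] grip 0.385
[ 0.0002 -0.0011  0.0061] [ 0. -0.  0.] n 0.1
```

Call:
{"fn": "nudge_tcp", "kwargs": {"ticks": [[0, -0.001, 0.004, 0, 0, 0], [0, -0.001, 0.0055, 0, 0, 0], [0, -0.001, 0.0065, 0, 0, 0], [0, -0.001, 0.007, 0, 0, 0]]}}

```text
clock: 16.98
eef_pos: [0.484, -0.2963, 0.0388]
ee_rot: [0.994, 0.114, 0.0, 0.0]
contact_force: [-6.8, 4.2, 24.7]
grip_width: 0.386
grasp_force: 42.7
```

Call:
{"fn": "nudge_tcp", "kwargs": {"ticks": [[0, 0, 0, 0, 0, 0], [0, 0, 0, 0, 0, 0], [0, 0, 0, 0, 0, 0], [0, 0, -0.03, 0, 0, 0], [0, 0, -0.08, 0, 0, 0], [0, 0, -0.13, 0, 0, 0], [0, 0, -0.16, 0, 0, 0]], "aperture": 1.0}}

```text
clock: 17.85
eef_pos: [0.4844, -0.2965, 0.2004]
ee_rot: [0.994, 0.114, 0.001, 0.001]
contact_force: [0.3, -0.8, 0.6]
grip_width: 0.998
grasp_force: 0.0
```

```bash
python3 go.py .5277,.0601,.2,.234
```

```text
[ 0.4844 -0.2965  0.2004] yaw 0.228 t 17.85 F [ 0.3 -0.8  0.6] grip 0.998
[ 0.1227 -0.3376  0.    ] [ 0.002 -0.002 -0.006] n 5.7
```

Move to above the narrow shelf, and check the placed props on the way.

The manual's scale: turns go in shares of 90 degrees. Converting my numbers, -0.006 rad / 1.5708 = -0.0038.

Call:
{"fn": "nudge_tcp", "kwargs": {"ticks": [[0.02, -0.06, 0, 0, 0, 0], [0.04, -0.12, 0, 0, 0, 0], [0.06, -0.18, 0, 0, 0, 0], [0.08, -0.24, 0, 0, 0, 0], [0.1, -0.29, 0, 0, 0, 0], [0.1227, -0.3376, 0, 0, 0, 0], [0.1227, -0.3376, 0, 0, 0, -0.0038], [0.1227, -0.3376, 0, 0, 0, -0.0038]]}}

```text
clock: 18.85
eef_pos: [0.527, 0.06, 0.1976]
ee_rot: [0.993, 0.117, -0.0, 0.0]
contact_force: [-0.7, -0.2, -0.5]
grip_width: 1.002
grasp_force: 0.0
```

```bash
python3 go.py .5277,.0601,.02,.234
python3 - <<'E'
from meas import *
b=cams.get_image("side");a=cams.get_image("top")
cv2.imwrite("pics/p1.png",np.vstack([cv2.resize(a[140:240,340:500],(640,300)),cv2.resize(b[110:210,240:400],(640,300))]))
for near in((.5988,-.3142),(.4842,-.2958)):
    R={n:r for n,r in regions("prop_a",near,.046).items()}
    if R: print(list(R),fit(R,cyl(.034,.06),[*near,.016,0],True))
E
```

```text
[0.527  0.06   0.1976] yaw 0.234 t 18.85 F [-0.7 -0.2 -0.5] grip 1.002
[7.000e-04 1.000e-04 1.776e-01] [ 0.  0. -0.] n 2.8
['side', 'top'] (array([ 0.5995, -0.3156,  0.0126]), np.float64(0.27))
['side', 'top'] (array([ 0.4829, -0.2957,  0.0133]), np.float64(0.199))
```

View pics/p1.png

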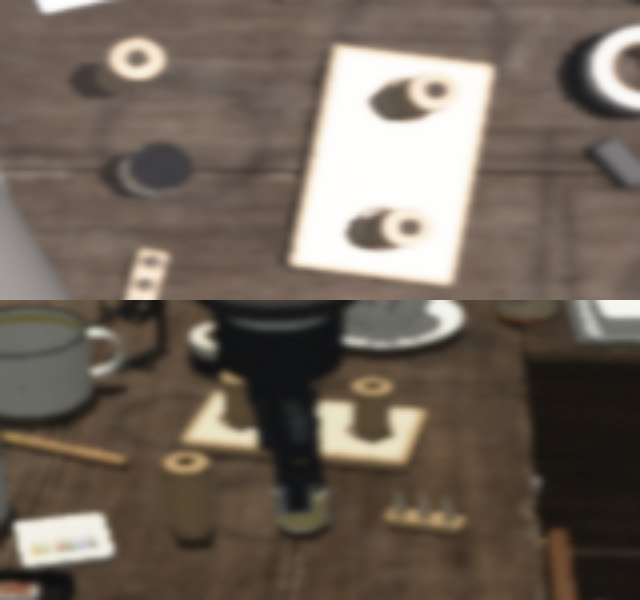

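The picture shows both props standing upright on the rings (full-image px ~(448,170) and (441,216)), with the jar, tall prop and cone pack undisturbed. Next, grasp the narrow shelf across its middle.

Call:
{"fn": "nudge_tcp", "kwargs": {"ticks": [[0.0007, 0, 0.06, 0, 0, 0], [0.0007, 0, 0.11, 0, 0, 0], [0.0007, 0, 0.15, 0, 0, 0], [0.0007, 0, 0.18, 0, 0, 0], [0.0007, 0, 0.193, 0, 0, 0], [0.0007, 0, 0.2, 0, 0, 0], [0.0007, 0, 0.2, 0, 0, 0]]}}

```text
clock: 20.23
eef_pos: [0.5282, 0.0606, -0.0017]
ee_rot: [0.993, 0.117, 0.0, -0.0]
contact_force: [-0.3, 0.4, -0.3]
grip_width: 1.005
grasp_force: 0.0
```

Call:
{"fn": "nudge_tcp", "kwargs": {"ticks": [[0, 0, 0, 0, 0, 0], [0, 0, 0, 0, 0, 0], [0, 0, 0, 0, 0, 0], [0, 0, 0, 0, 0, 0], [0, 0, 0, 0, 0, 0], [0, 0, 0, 0, 0, 0]], "aperture": 0.0, "squeeze": 60}}

```text
clock: 20.98
eef_pos: [0.5285, 0.0606, -0.0011]
ee_rot: [0.993, 0.117, 0.001, 0.0]
contact_force: [-3.1, -1.1, 12.4]
grip_width: 0.685
grasp_force: 61.9
```

```bash
python3 go.py .5277,.0601,.02,.234
```

```text
[ 0.5285  0.0606 -0.0011] yaw 0.234 t 20.98 F [-3.1 -1.1 12.4] grip 0.685
[-0.0009  0.0003 -0.0211] [ 0.    -0.002 -0.   ] n 0.3
```

Call:
{"fn": "nudge_tcp", "kwargs": {"ticks": [[0, 0, -0.02, 0, 0, 0], [0, 0, -0.06, 0, 0, 0], [0, 0, -0.11, 0, 0, 0], [0, 0, -0.16, 0, 0, 0], [0, 0, -0.18, 0, 0, 0], [0, 0, -0.18, 0, 0, 0]], "squeeze": 80}}

```text
clock: 21.72
eef_pos: [0.5286, 0.0604, 0.1794]
ee_rot: [0.993, 0.116, 0.002, 0.0]
contact_force: [0.5, -0.0, -4.5]
grip_width: 0.678
grasp_force: 89.6
```

```bash
python3 go.py .5415,-.305,.18,-.16
```

```text
[0.5286 0.0604 0.1794] yaw 0.233 t 21.73 F [ 0.5 -0.  -4.5] grip 0.678
[-0.0719  0.3585 -0.0005] [ 0.    -0.003  0.393] n 5.9
```

To row units: 0.393 rad / 1.5708 = 0.2502.

Call:
{"fn": "nudge_tcp", "kwargs": {"ticks": [[-0.01, 0.05, 0, 0, 0, 0.0318], [-0.02, 0.1, 0, 0, 0, 0.0637], [-0.03, 0.15, 0, 0, 0, 0.1019], [-0.04, 0.2, 0, 0, 0, 0.1401], [-0.05, 0.25, 0, 0, 0, 0.1783], [-0.06, 0.3, 0, 0, 0, 0.2165], [-0.0719, 0.34, 0, 0, 0, 0.2502], [-0.0719, 0.3585, 0, 0, 0, 0.2502]]}}

```text
clock: 22.72
eef_pos: [0.5393, -0.3075, 0.1759]
ee_rot: [0.997, -0.081, -0.001, 0.0]
contact_force: [0.8, 0.7, -2.4]
grip_width: 0.675
grasp_force: 89.5
```

Call:
{"fn": "nudge_tcp", "kwargs": {"ticks": [[0, 0, 0, 0, 0, 0], [0, 0, 0, 0, 0, 0], [0, 0, 0, 0, 0, 0]]}}

```text
clock: 23.1
eef_pos: [0.5411, -0.3036, 0.1776]
ee_rot: [0.997, -0.079, -0.0, -0.0]
contact_force: [-0.5, -0.2, -2.7]
grip_width: 0.675
grasp_force: 89.5
```

```bash
python3 go.py .5415,-.305,.1,-.16
python3 - <<'E'
from meas import *
b=cams.get_image("side");a=cams.get_image("top")
cv2.imwrite("pics/p2.png",np.vstack([cv2.resize(a[140:240,340:500],(640,300)),cv2.resize(b[90:190,240:400],(640,300))]))
E
```

```text
[ 0.5411 -0.3036  0.1776] yaw -0.157 t 23.1 F [-0.5 -0.2 -2.7] grip 0.675
[0.0006 0.0014 0.0776] [-0.     0.     0.003] n 1.2
```

View pics/p2.png

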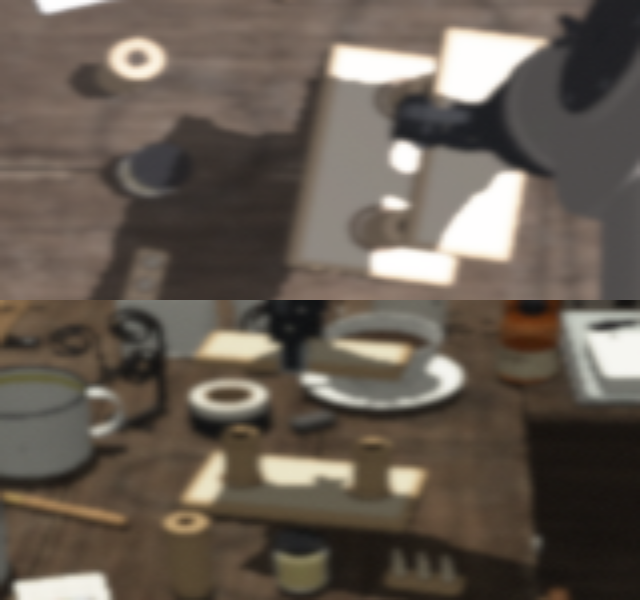

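```bash
python3 - <<'E'
from h import *
c=[onz("top",u,v,.193)[:2] for u,v in((450.2,150),(443,222.7),(468,227.3))]
print((c[0]+c[2])/2, c, np.linalg.norm(c[0]-c[1]),np.linalg.norm(c[1]-c[2]),np.arctan2(*(c[0]-c[1])[::-1]))
for x,y in((85,30),(-85,30),(-85,-30),(85,-30)):
  a=-.157;print((np.array(proj("top",[.5411+(x*np.cos(a)-y*np.sin(a))/1e3,-.3036+(x*np.sin(a)+y*np.cos(a))/1e3,.193]))-[340,140])*[4,3])
E
```

```text
[ 0.53851645 -0.30326483] [array([ 0.62547649, -0.28474039]), array([ 0.46132014, -0.26587785]), array([ 0.45155642, -0.32178927])] 0.16523650844469717 0.0567575305499459 -0.11440423810363379
[445.08809162  24.45385071]
[402.69751843 247.34395431]
[508.68016552 260.66746976]
[549.4015532   37.72851799]
```

The shelf hangs level between the fingers, and its corners match the prediction to within about 3 mm. The jar, tall prop and cone pack are in place. Lowering.

Call:
{"fn": "nudge_tcp", "kwargs": {"ticks": [[0.0015, 0.0014, 0.03, 0, 0, 0], [0.0015, 0.0014, 0.06, 0, 0, 0], [0.0015, 0.0014, 0.08, 0, 0, 0], [0.0015, 0.0014, 0.09, 0, 0, 0], [0.0015, 0.0014, 0.097, 0, 0, 0], [0.0015, 0.0014, 0.097, 0, 0, 0]]}}

```text
clock: 23.95
eef_pos: [0.5424, -0.3065, 0.0809]
ee_rot: [0.997, -0.08, 0.0, 0.0]
contact_force: [-0.1, -0.4, -2.9]
grip_width: 0.674
grasp_force: 89.4
```

```bash
python3 go.py .542,-.305,.075,-.16
```

```text
[ 0.5424 -0.3065  0.0809] yaw -0.159 t 23.95 F [-0.1 -0.4 -2.9] grip 0.674
[-0.0006 -0.0014  0.0059] [-0.    -0.     0.001] n 0.1
```

Call:
{"fn": "nudge_tcp", "kwargs": {"ticks": [[-0.0006, -0.001, 0.003, 0, 0, 0], [-0.0006, -0.001, 0.0045, 0, 0, 0], [-0.0006, -0.001, 0.0052, 0, 0, 0], [-0.0006, -0.001, 0.0052, 0, 0, 0]]}}

```text
clock: 24.45
eef_pos: [0.5418, -0.3054, 0.0757]
ee_rot: [0.997, -0.08, 0.0, -0.0]
contact_force: [-0.0, 0.6, -2.6]
grip_width: 0.673
grasp_force: 89.4
```

```bash
python3 go.py .542,-.305,.075,-.16
```

```text
[ 0.5418 -0.3054  0.0757] yaw -0.159 t 24.45 F [-0.   0.6 -2.6] grip 0.673
[ 0.0001 -0.0005  0.0007] [-0.    -0.     0.001] n 0.0
```

Call:
{"fn": "nudge_tcp", "kwargs": {"ticks": [[0, 0, 0.0006, 0, 0, 0], [0, 0, 0.001, 0, 0, 0], [0, 0, 0.0013, 0, 0, 0], [0, 0, 0.0013, 0, 0, 0]]}}

```text
clock: 24.95
eef_pos: [0.542, -0.3055, 0.0753]
ee_rot: [0.997, -0.08, 0.0, 0.0]
contact_force: [-4.3, 1.6, 11.9]
grip_width: 0.675
grasp_force: 91.2
```

```bash
python3 go.py .542,-.305,.075,-.16
```

```text
[ 0.542  -0.3055  0.0753] yaw -0.159 t 24.95 F [-4.3  1.6 11.9] grip 0.675
[-0.0001 -0.0005  0.0003] [ 0.    -0.001  0.001] n 0.0
```

Call:
{"fn": "nudge_tcp", "kwargs": {"ticks": [[0, 0, 0, 0, 0, 0], [0, 0, 0, 0, 0, 0], [0, 0, 0, 0, 0, 0], [0, 0, 0, 0, 0, 0]], "aperture": 1.0, "squeeze": 30}}

```text
clock: 25.45
eef_pos: [0.5418, -0.3054, 0.0742]
ee_rot: [0.997, -0.08, -0.0, -0.0]
contact_force: [-0.3, 1.1, -0.3]
grip_width: 1.005
grasp_force: 0.0
```

Call:
{"fn": "nudge_tcp", "kwargs": {"ticks": [[0, 0, -0.02, 0, 0, 0], [0, 0, -0.07, 0, 0, 0], [0, 0, -0.12, 0, 0, 0], [0, 0, -0.13, 0, 0, 0]]}}

```text
clock: 25.95
eef_pos: [0.5434, -0.306, 0.2094]
ee_rot: [0.997, -0.08, 0.003, 0.001]
contact_force: [0.8, -0.0, -0.1]
grip_width: 1.0
grasp_force: 0.0
```

```bash
python3 go.py .44,-.138,.205,-.195
```

```text
[ 0.5434 -0.306   0.2094] yaw -0.159 t 25.95 F [ 0.8 -0.  -0.1] grip 1.0
[-0.1288 -0.1495  0.0033] [ 0.002 -0.006  0.036] n 3.2
```

Call:
{"fn": "nudge_tcp", "kwargs": {"ticks": [[-0.01, -0.06, 0, 0, 0, 0], [-0.02, -0.12, 0, 0, 0, 0], [-0.03, -0.18, 0, 0, 0, 0], [-0.04, -0.24, 0, 0, 0, 0], [-0.05, -0.3, 0, 0, 0, 0], [-0.06, -0.36, 0, 0, 0, 0], [-0.06, -0.36, 0, 0, 0, 0]]}}

```text
clock: 26.82
eef_pos: [0.5391, 0.0648, 0.205]
ee_rot: [0.997, -0.076, 0.0, -0.001]
contact_force: [0.8, -1.0, -0.4]
grip_width: 1.0
grasp_force: 0.0
```

```bash
python3 - <<'E'
from meas import *
b=cams.get_image("side");a=cams.get_image("top")
cv2.imwrite("pics/top3.png",a);cv2.imwrite("pics/side3.png",b)
cv2.imwrite("pics/p3.png",np.vstack([cv2.resize(a[150:250,340:500],(640,300)),cv2.resize(b[110:210,240:400],(640,300))]))
v,u=np.nonzero(a[...,0]>150)
for n in("top","side"):
    cams.get_image(n)
    for o in("upper_shelf","cone_pack","jar","tall_prop"):
        for r in spotter.pinpoint(n,o)[:2]: print(n,o,round(r["conf"],2),world(n,r["xyz"]).round(4))
R=regions("cone_pack",(.431,-.138),.015)
if "top" in R:
    v,u=np.nonzero(R["top"]); w=np.array([onz("top",a,b,.014)[:2] for a,b in zip(u,v)],np.float32); print(cv2.minAreaRect(w),len(u))
if "side" in R:
    v,u=np.nonzero(R["side"]); print("side",u.mean(),v.max(),proj("side",(.433,-.138,0)))
E
python3 go.py
```

```text
top upper_shelf 0.65 [ 0.5403 -0.3039  0.0771]
top cone_pack 0.54 [ 0.4336 -0.1408 -0.    ]
top jar 0.52 [ 0.5317 -0.1454 -0.003 ]
side upper_shelf 0.51 [ 0.5409 -0.306   0.0728]
side cone_pack 0.74 [ 0.4317 -0.1366 -0.0024]
side jar 0.72 [ 0.5371 -0.1418 -0.0006]
side tall_prop 0.7 [ 0.6218 -0.1259  0.    ]
((0.4346359968185425, -0.13855735957622528), (0.020964955911040306, 0.062219616025686264), 76.99029541015625) 184
side 346.5472972972973 187 [345.8209294  184.65073656]
[0.5396 0.0595 0.2043] yaw -0.159 t 27.62 F [0.4 0.5 0.2] grip 1.0
```

View pics/p3.png

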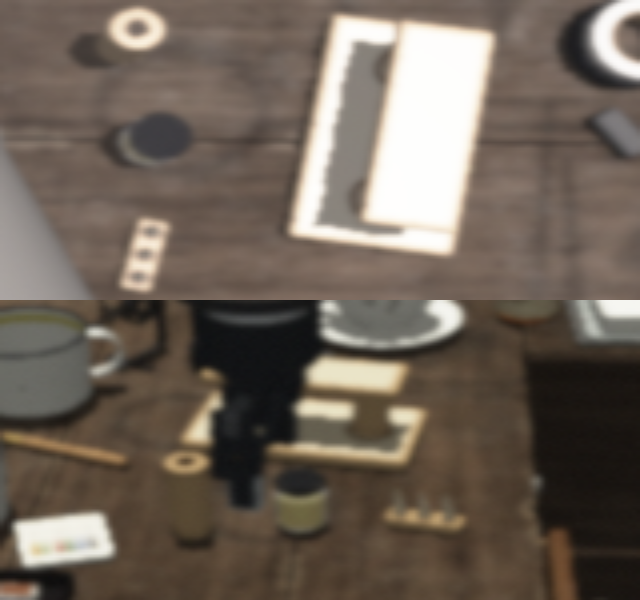

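The narrow shelf lies on both props, with corners at about px (440,157),(464,161),(454,226),(431,222). The cone-pack bar is at px (376.4,234.7).

```bash
python3 - <<'E'
from h import *
print(onz("top",447.3,191.67,.09),onz("top",376.4,234.7,.014),"corners")
c=np.array([onz("top",340+x/4,150+y/3,.09)[:2] for x,y in((400,22),(495,34),(458,228),(364,216))]);print(c.mean(0),np.arctan2(*(c[0]-c[3]+c[1]-c[2])[::-1]))
E
python3 go.py .4345,-.1385,.12,-.215
```

```text
[ 0.54162602 -0.30677011  0.09      ] [ 0.43443224 -0.14069693  0.014     ] corners
[ 0.54218124 -0.3069694 ] -0.15567637447157864
[0.5396 0.0595 0.2043] yaw -0.159 t 27.62 F [0.4 0.5 0.2] grip 1.0
[-0.0724  0.2122  0.0843] [-0.     0.     0.056] n 3.8
```

The manual's scale: turns go in shares of 90 degrees. Converting my numbers, 0.056 rad / 1.5708 = 0.0357.

Call:
{"fn": "nudge_tcp", "kwargs": {"ticks": [[-0.02, 0.05, 0, 0, 0, 0.0127], [-0.04, 0.1, 0, 0, 0, 0.0255], [-0.06, 0.15, 0.02, 0, 0, 0.0357], [-0.0729, 0.2122, 0.05, 0, 0, 0.0357], [-0.0729, 0.2122, 0.0843, 0, 0, 0.0357], [-0.0729, 0.2122, 0.12, 0, 0, 0.0357], [-0.0729, 0.2122, 0.14, 0, 0, 0.0357], [-0.0729, 0.2122, 0.14, 0, 0, 0.0357]]}}

```text
clock: 28.62
eef_pos: [0.4332, -0.1381, 0.0633]
ee_rot: [0.994, -0.107, -0.001, -0.0]
contact_force: [-0.4, 0.3, 0.2]
grip_width: 0.999
grasp_force: 0.0
```

Call:
{"fn": "nudge_tcp", "kwargs": {"ticks": [[0, 0, 0, 0, 0, 0], [0, 0, 0, 0, 0, 0]]}}

```text
clock: 28.88
eef_pos: [0.4347, -0.1385, 0.0653]
ee_rot: [0.994, -0.107, 0.001, 0.0]
contact_force: [0.3, 0.3, 0.2]
grip_width: 1.001
grasp_force: 0.0
```

```bash
python3 go.py .4342,-.139,.003,-.218
python3 - <<'E'
from h import *
b=cams.get_image("side");a=cams.get_image("top")
cv2.imwrite("pics/p4.png",np.hstack([cv2.resize(a[185:265,340:420],(400,400)),cv2.resize(b[140:200,310:370],(400,400))]))
E
```

```text
[ 0.4347 -0.1385  0.0653] yaw -0.215 t 28.88 F [0.3 0.3 0.2] grip 1.001
[-0.0005  0.0005  0.0623] [ 0.    -0.002  0.003] n 1.0
```

View pics/p4.png

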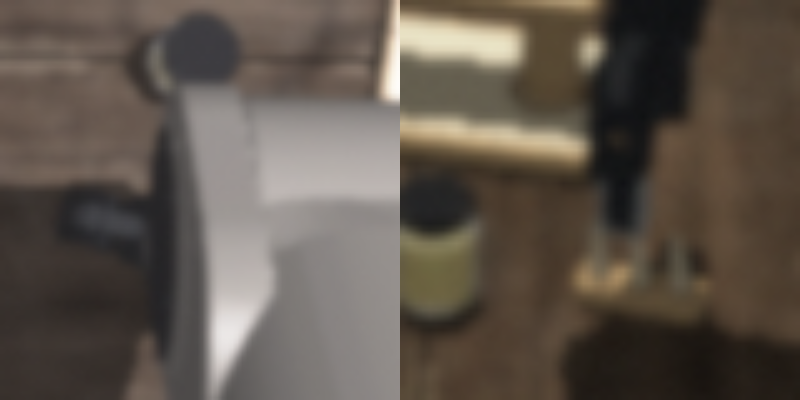

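The near finger sits in front of the bar's middle (side px ~344,175), and the jar is clear. Down and grip.

To row units: 0.003 rad / 1.5708 = 0.0019.

Call:
{"fn": "nudge_tcp", "kwargs": {"ticks": [[-0.0005, 0.0005, 0.03, 0, 0, 0.0019], [-0.0005, 0.0005, 0.05, 0, 0, 0.0019], [-0.0005, 0.0005, 0.0615, 0, 0, 0.0019], [-0.0005, 0.0005, 0.0615, 0, 0, 0.0019]]}}

```text
clock: 29.48
eef_pos: [0.4333, -0.1387, 0.0026]
ee_rot: [0.994, -0.109, -0.0, -0.0]
contact_force: [0.2, -0.2, -0.1]
grip_width: 1.002
grasp_force: 0.0
```

Call:
{"fn": "nudge_tcp", "kwargs": {"ticks": [[0, 0, 0, 0, 0, 0], [0, 0, 0, 0, 0, 0], [0, 0, 0, 0, 0, 0], [0, 0, 0, 0, 0, 0], [0, 0, 0, 0, 0, 0], [0, 0, 0, 0, 0, 0], [0, 0, 0, 0, 0, 0]], "aperture": 0.0, "squeeze": 30}}

```text
clock: 30.35
eef_pos: [0.4336, -0.1389, 0.0032]
ee_rot: [0.994, -0.109, 0.0, 0.0]
contact_force: [-1.5, -0.1, 8.6]
grip_width: 0.222
grasp_force: 30.2
```

```bash
python3 go.py
```

```text
[ 0.4336 -0.1389  0.0032] yaw -0.218 t 30.35 F [-1.5 -0.1  8.6] grip 0.222
```

Call:
{"fn": "nudge_tcp", "kwargs": {"ticks": [[0, 0, -0.03, 0, 0, 0], [0, 0, -0.08, 0, 0, 0], [0, 0, -0.14, 0, 0, 0], [0, 0, -0.2, 0, 0, 0], [0, 0, -0.2, 0, 0, 0]]}}

```text
clock: 30.98
eef_pos: [0.4355, -0.1393, 0.2071]
ee_rot: [0.994, -0.109, 0.004, 0.001]
contact_force: [0.0, 0.0, -1.5]
grip_width: 0.229
grasp_force: 29.7
```

```bash
python3 go.py .5415,-.306,.2,-.158
```

```text
[ 0.4355 -0.1393  0.2071] yaw -0.219 t 30.98 F [ 0.   0.  -1.5] grip 0.229
[0.1396 0.1397 0.0083] [ 0.001 -0.007 -0.061] n 3.2
```

To row units: -0.06 rad / 1.5708 = -0.0382.

Call:
{"fn": "nudge_tcp", "kwargs": {"ticks": [[0.04, 0.04, 0, 0, 0, -0.0127], [0.08, 0.08, 0, 0, 0, -0.0255], [0.12, 0.12, 0, 0, 0, -0.0382], [0.1396, 0.1397, 0.02, 0, 0, -0.0382], [0.1396, 0.1397, 0.06, 0, 0, -0.0382], [0.1396, 0.1397, 0.08, 0, 0, -0.0382], [0.1396, 0.1397, 0.08, 0, 0, -0.0382], [0.1396, 0.1397, 0.08, 0, 0, -0.0382]]}}

```text
clock: 31.98
eef_pos: [0.54, -0.3054, 0.124]
ee_rot: [0.997, -0.079, 0.001, 0.0]
contact_force: [0.2, 0.6, -0.1]
grip_width: 0.229
grasp_force: 29.7
```

```bash
python3 go.py .5415,-.306,.0955,-.158
python3 - <<'E'
from h import *
b=cams.get_image("side");a=cams.get_image("top")
cv2.imwrite("pics/p5.png",np.hstack([cv2.resize(a[145:245,400:500],(400,400)),cv2.resize(b[100:180,280:360],(400,400))]))
E
```

```text
[ 0.54   -0.3054  0.124 ] yaw -0.158 t 31.98 F [ 0.2  0.6 -0.1] grip 0.229
[0.0015 0.0004 0.0285] [ 0.    -0.001  0.   ] n 0.5
```

View pics/p5.png

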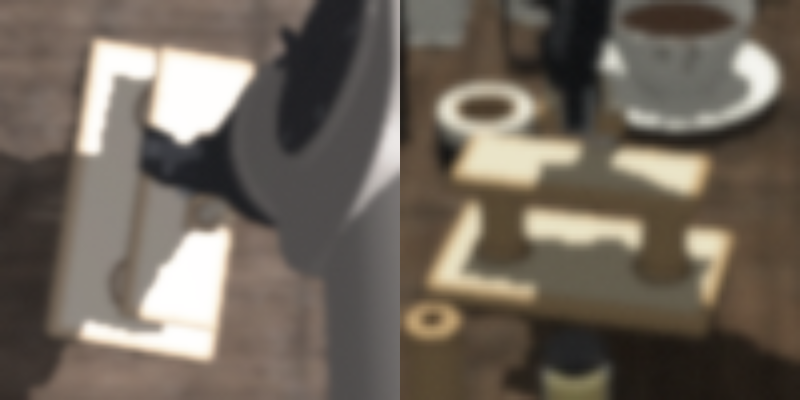

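The bar shows on both sides of the finger above the shelf middle, and the shelf sits level on both props. Lowering.

Call:
{"fn": "nudge_tcp", "kwargs": {"ticks": [[0.0015, 0.0004, 0.012, 0, 0, 0], [0.0015, 0.0004, 0.02, 0, 0, 0], [0.0015, 0.0004, 0.025, 0, 0, 0], [0.0015, 0.0004, 0.028, 0, 0, 0], [0.0015, 0.0004, 0.0295, 0, 0, 0], [0.0015, 0.0004, 0.0295, 0, 0, 0]]}}

```text
clock: 32.83
eef_pos: [0.541, -0.3061, 0.0934]
ee_rot: [0.997, -0.079, 0.0, 0.0]
contact_force: [-0.3, -0.0, -0.6]
grip_width: 0.222
grasp_force: 29.8
```

```bash
python3 go.py .5415,-.306,.0932,-.158
```

```text
[ 0.541  -0.3061  0.0934] yaw -0.158 t 32.83 F [-0.3 -0.  -0.6] grip 0.222
[ 0.0005 -0.0002  0.0002] [ 0. -0. -0.] n 0.0
```

Call:
{"fn": "nudge_tcp", "kwargs": {"ticks": [[0, 0, 0.0004, 0, 0, 0], [0, 0, 0.0008, 0, 0, 0], [0, 0, 0.0011, 0, 0, 0], [0, 0, 0.0011, 0, 0, 0]]}}

```text
clock: 33.33
eef_pos: [0.5411, -0.3062, 0.0932]
ee_rot: [0.997, -0.079, 0.0, 0.0]
contact_force: [-3.8, 1.9, 13.5]
grip_width: 0.224
grasp_force: 31.4
```

```bash
python3 go.py
```

```text
[ 0.5411 -0.3062  0.0932] yaw -0.158 t 33.33 F [-3.8  1.9 13.5] grip 0.224
```

Contact at the expected height. Release, rise and back off.

Call:
{"fn": "nudge_tcp", "kwargs": {"ticks": [[0, 0, 0, 0, 0, 0], [0, 0, 0, 0, 0, 0], [0, 0, 0, 0, 0, 0], [0, 0, 0, 0, 0, 0], [0, 0, 0, 0, 0, 0]], "aperture": 1.0}}

```text
clock: 33.95
eef_pos: [0.5409, -0.306, 0.0921]
ee_rot: [0.997, -0.079, -0.0, -0.0]
contact_force: [0.4, 0.7, -0.0]
grip_width: 1.0
grasp_force: 0.0
```

Call:
{"fn": "nudge_tcp", "kwargs": {"ticks": [[0, 0, -0.02, 0, 0, 0], [0, 0, -0.07, 0, 0, 0], [0, 0, -0.12, 0, 0, 0], [0, 0, -0.14, 0, 0, 0], [-0.01, -0.06, -0.14, 0, 0, 0], [-0.02, -0.12, -0.14, 0, 0, 0], [-0.03, -0.18, -0.14, 0, 0, 0], [-0.04, -0.24, -0.14, 0, 0, 0]]}}

```text
clock: 34.95
eef_pos: [0.5391, -0.0608, 0.2339]
ee_rot: [0.997, -0.079, 0.001, 0.0]
contact_force: [1.2, -0.6, 0.4]
grip_width: 0.999
grasp_force: 0.0
```

Call:
{"fn": "nudge_tcp", "kwargs": {"ticks": [[-0.02, -0.06, 0, 0, 0, 0], [-0.02, -0.12, 0, 0, 0, 0], [-0.02, -0.18, 0, 0, 0, 0], [-0.02, -0.18, 0, 0, 0, 0], [-0.02, -0.18, 0, 0, 0, 0]]}}

```text
clock: 35.58
eef_pos: [0.5479, 0.1181, 0.2331]
ee_rot: [0.997, -0.079, 0.0, 0.0]
contact_force: [-0.3, -0.5, -0.2]
grip_width: 1.004
grasp_force: 0.0
```

```bash
python3 - <<'E'
from h import *
b=cams.get_image("side");a=cams.get_image("top")
cv2.imwrite("pics/p6.png",np.hstack([cv2.resize(a[145:245,360:480],(480,400)),cv2.resize(b[100:200,260:340],(320,400))]))
for n in("top","side"):
    cams.get_image(n)
    for o in("upper_shelf","cone_pack","jar","tall_prop"):
        for r in spotter.pinpoint(n,o)[:1]: print(n,o,round(r["conf"],2),world(n,r["xyz"]).round(4))
E
```

```text
top upper_shelf 0.96 [ 0.5439 -0.3067  0.0761]
top cone_pack 0.54 [ 0.5408 -0.3092  0.0879]
top jar 0.69 [ 0.529  -0.1455 -0.003 ]
top tall_prop 0.8 [ 0.6237 -0.1235 -0.0059]
side upper_shelf 0.49 [ 0.539  -0.3075  0.0758]
side cone_pack 0.42 [ 0.5383 -0.3038  0.0902]
side jar 0.71 [ 0.5348 -0.1446 -0.0014]
side tall_prop 0.51 [ 0.6203 -0.1284 -0.0037]
```

View pics/p6.png

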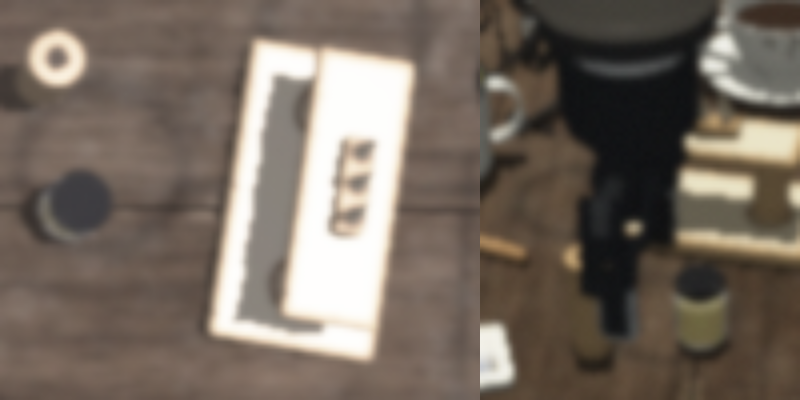

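The cone pack stands in line on the middle of the narrow shelf (px ~(448,191)), and the jar and tall prop are unmoved. Handing in.

```bash
python3 -c "
from plant import arm; print(arm.sign_off())"
```

```text
the job is handed in; nothing more can be done
None
```

The kiln setting is built and handed in: both short props on the rings, the narrow shelf level across them, and the cone pack on its middle. By the final camera fixes the shelf and cone pack are within about 5 mm of centre, and the jar and tall prop are where they started; sign-off reported no verdict.

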